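# Pop the fuse hatch of the orange tester

### The arm

A 6-joint arm with a two-finger parallel gripper is mounted at the origin on the work surface. World frame = base frame: x ahead of the robot, y to its left, z up, the work surface at z = 0. Lengths are in m, angles in degrees, forces in N, time in s.
With the tool pointing down it reaches from about 0.375 to 0.9 m from the base axis. Payload 3.1 kg.
Tool frame: the origin (TCP) lies at the very end of the fingers, on their centre line; the grasp point (between the pads) lies behind it (bot.grip_depth is the z of the grasp point in the tool frame, in m); z points along the fingers, y is the direction in which the jaws open and shut (so a half turn about z gives the same grasp; the last joint's range is limited). The gripper opens to 87 mm and grips with 3 to 60 N. Pads are 19 mm wide; open, the fingers measure 117 mm over their backs; the gripper's body (75 mm by 190 mm) begins 51 mm behind the grasp point.
Start: joints at [66.377, 30.224, 82.088, -0, 67.689, -10.227], TCP at [0.145, 0.608, 0.223] pointing down, gripper open.
Joint ranges: [-176.69, 176.69], [-43.24, 126.21], [12.49, 139.97], [-82, 262], [0, 151.66], [-163.58, 163.58]. Speed limits (degrees/s): [159.86, 159.86, 180, 180, 180, 180].

### API

Orientations are given as a 3x3 rotation matrix whose columns are the frame's x, y, z axes.
In Python, from rig import bot, vision gives the robot as it stands. The module is installed in compiled form; this text tells all that it offers.
- The arm moves only by the shell command python3 -m jog 'ROWS'. ROWS is JSON, a list of rows, each a list of 3 entries, a list of its own where there are three numbers: the shift along the tool's x, y, z in mm, then the turn, a rotation vector about the tool's x, y, z in degrees, then the closure, from 0 (fully open) to 1 (shut). In form: [[[dx, dy, dz], [wx, wy, wz], fingers], ...]. A call has 1 to 12 rows; each row is the pose to reach, as a shift and turn from the pose commanded when the call began, along the tool's axes at that moment; what a row does not reach only later rows make up. A row lasts 1/12 s, in which the tool goes at most 41.7 mm and 7.16 degrees, less where a joint would pass 70% of its speed; a pose out of reach is approached as far as the arm can. A call with a gripper value outside its range is refused whole. The fingers move at their own pace and stop on an object; the grip force is fixed at half the most. Time passes only in rows, so rows that repeat a pose let the fingers close. It gives the time, the measured TCP pose, the force and the opening at its end, in the units of the state.
- bot.read_state(): the state, without advancing time (a new reading comes with each control period).
- vision.capture(name): name is "scene" or "top"; returns the picture (420x560x3 uint8, red, green, blue); there is no depth.
- vision.camera_info(name): a dict with "intrinsics" (3x3 intrinsics, pixels), "camera_from_world" (4x4, takes a point from world to camera coordinates). Camera axes: x right, y up, looking along -z (the intrinsics and any distortion apply to the point x, -y, -z); pixel columns grow to the right and rows downward; lengths in m; the calibration is good to about 2 mm. A picture is of the moment at which its call begins. camera_info takes no time and is no camera call.
- bot.hand_in(): hands the job in, once; it reports no verdict.
The state is a dict: "time_s": time; "joint_positions": joint angles; "qvel": joint speeds; "tau": joint torques, N m; "position": TCP position; "tcp_rot": TCP orientation; "force": force on the tool from outside, world axes, zero at the start; "moment": the same for the moment, N m; "opening": opening from 0.0 (shut) to 1.0 (fully open).
Only numpy, scipy, OpenCV 4.12 (cv2) and the standard library are available. Lean on these libraries where they do the work, as an engineer would, in place of code of your own. Each camera call takes 0.05 s, during which the arm holds its last target. There are 200 camera calls.

### The job

Press the black pad on the orange test box's fuse hatch once, straight down until the latch lets go, then back off and let the hatch pop up. Watch it stand open by itself for two seconds with nothing touching it before you finish. Do not pick up, tip or shove the box, and leave the blue test box, its hatch and the other things on the bench alone.

Things in the scene. Friction and masses are not known exactly. Their poses are not given: they have to be found in the camera images.
- orange_box: The test box to be opened: grey plastic, 150 x 120 x 65 mm high, loose on four rubber feet, about 1.9 kg, with orange stripes along its sides and an orange hatch in its top. Origin: centre of its underside; x runs from its front (hatch pad) to its rear (red and black terminals, 84 mm high over the bench), z up.
- orange_pad (a point): Centre of the upper face of the black rubber press pad (30 x 40 mm, 3 mm raised) on the orange hatch; moves with it. Shut: 71 mm above the underside of the box, 47 mm in front of its centre (box -x). The hatch is 80 mm from front edge to hinge, 90 mm wide, 5 mm thick; the hinge lies across the box 15 mm behind its centre, 62 mm behind the pad's centre; the front edge rises.
- orange_hatch (a joint): Angle of the orange hatch; 0 to 0.02 = latched shut. Push-push latch: pressing the pad down 4 mm (about 3 N to move it, then 10 N at the stop, 4.5 mm or -0.07 rad) frees it; as the finger withdraws, a spring swings it up to about 0.82 rad, its front edge 58 mm higher than shut. A press under 2 mm falls back to shut. Pushing the open hatch down again latches it for good: it will not reopen.
- blue_box: A second test box, the same in every size and origin as the orange one, but with blue stripes and a blue hatch. To be left alone. The two boxes may stand in either place.
- blue_hatch (a joint): Angle of the blue hatch, the same mechanism; 0 to 0.02 = latched shut. It must stay shut.
- meter: Yellow hand-held meter lying on its back, 150 x 75 x 45 mm high, loose. Origin: centre of its underside. Leave alone.
- capacitor: Black can capacitor standing upright, 35 mm across, 50 mm high, loose. Origin: centre of its underside. Leave alone.
- transformer: Small yellow and dark steel transformer, 50 x 60 x 53 mm high, loose. Origin: centre of its underside. Leave alone.
Things that resemble listed ones, but are neither listed nor needed, are in the scene too. Leave any purple look-alike of the orange_box alone.

How it is judged (in metres and radians):
On the way, in this order (a step that is already met when the one before it is completed fails the run):
1. the fingers press the orange hatch in past its shut position (value of joint orange_hatch below -0.03 rad and contact force between the fingers and orange_box above 0.5 N), for 0.02 s.
2. the orange hatch stands open, untouched, for a second and a half (value of joint orange_hatch above 0.6 rad and contact force between each of the arm, the fingers and orange_box below 0.05 N), for 1.5 s.
At the end, for the whole second after the job is handed in: The orange hatch stands open (more than 0.6 rad) and still, its box upright within 0.05 rad and within 20 mm of where it stood; the blue hatch is shut (below 0.05 rad), and the blue box, meter, capacitor and transformer are within 15 mm of where they stood (value of joint orange_hatch above 0.6 rad and velocity of joint orange_hatch between -0.1 and 0.1 rad/s and angle between orange_box's own z axis and vertical below 0.05 rad and distance of orange_box from where it was at the start of the episode below 0.02 m and value of joint blue_hatch below 0.05 rad and distance of each of blue_box, meter, capacitor, transformer from where it was at the start of the episode below 0.015 m); the robot touches nothing.
It fails at once if the orange box is lifted, tipped or shoved (10 mm up, 0.12 rad, 20 mm) (height (world z) of orange_box above 0.01 m or angle between orange_box's own z axis and vertical above 0.12 rad or distance of orange_box from where it was at the start of the episode above 0.02 m).
It fails at once if the blue hatch is pressed in or opened (value of joint blue_hatch above 0.1 rad or value of joint blue_hatch below -0.03 rad).
It fails at once if the blue box, meter, capacitor or transformer is moved more than 15 mm (distance of any of blue_box, meter, capacitor, transformer from where it was at the start of the episode above 0.015 m).
It also fails if it takes over 32 s, if anything falls off the work surface, if the arm or the gripper's body presses on something with over 40 N, if the wrist force passes 120 N, or if a joint passes its speed limit or range.

## Working session

There is one attempt and no reset: what is moved stays moved. The work goes in short steps, Python scripts to look and compute and a shell command to move; the robot and the scene stay as the last step left them, time stands still between calls to the robot, and variables do not carry over. Pictures are saved under pics/ and viewed, about 8 in all and at most 12, crops included, and the job is handed in when it is done.

```bash
mkdir -p pics; python3 - <<'E'
from rig import bot, vision
import cv2
for n in ("scene","top"):
    cv2.imwrite(f"pics/{n}0.png",vision.capture(n)[:,:,::-1])
    i=vision.camera_info(n);print(i)
s=bot.read_state();print(s['time_s'],s['position'],s['tcp_rot'],s['force'],s['opening'],bot.grip_depth)
E
```

```text
{'intrinsics': array([[513.13953308,   0.        , 274.56732341],
       [  0.        , 513.13953308, 204.94542825],
       [  0.        ,   0.        ,   1.        ]]), 'camera_from_world': array([[-0.59736467,  0.80187171,  0.01253828,  0.29486648],
       [-0.45968132, -0.35517296,  0.81396883,  0.17728447],
       [ 0.65715184,  0.48047261,  0.58077322, -1.58811541],
       [ 0.        ,  0.        ,  0.        ,  1.        ]])}
{'intrinsics': array([[504.49704291,   0.        , 280.77939233],
       [  0.        , 504.49704291, 201.70274957],
       [  0.        ,   0.        ,   1.        ]]), 'camera_from_world': array([[ 1.97850264e-03, -9.99940353e-01, -1.07413432e-02,
        -1.19718223e-03],
       [ 9.85664669e-01,  1.37910217e-04,  1.68716158e-01,
        -5.45328030e-01],
       [-1.68704613e-01, -1.09211678e-02,  9.85606149e-01,
        -1.14323598e+00],
       [ 0.00000000e+00,  0.00000000e+00,  0.00000000e+00,
         1.00000000e+00]])}
0.1 [0.14450179 0.60739845 0.22166217] [[-9.72793825e-01  2.31671209e-01 -7.90582015e-04]
 [ 2.31672284e-01  9.72792258e-01 -1.78226637e-03]
 [ 3.56172258e-04 -1.91693366e-03 -9.99998099e-01]] [ 0.52325807  0.56462518 -0.16789347] 0.996772856677294 -0.0187
```

View pics/scene0.png

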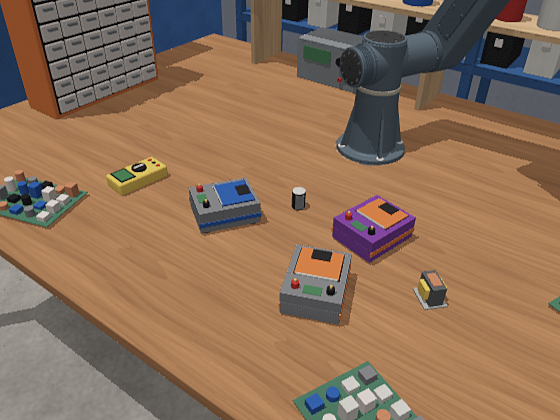

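View pics/top0.png

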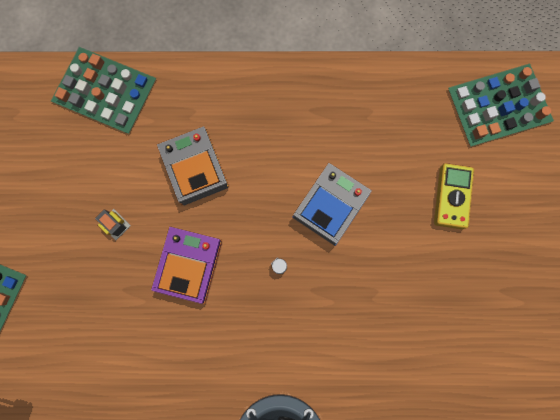

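Candidates for the target, in the top view:
- Grey box with an orange hatch at (193,170).
- Purple look-alike at (187,268).
- Grey and blue box at (333,205).

By the description I choose the grey box, whose pad is near (198,181) in the top view and (321,255) in the scene view.

```bash
cat > h.py <<'E'
import numpy as np, cv2
from rig import vision
def ray(n,u,v):
    i=vision.camera_info(n);K=i['intrinsics'];T=i['camera_from_world'];R=T[:3,:3]
    d=np.linalg.inv(K)@[u,v,1]; d=R.T@(d*[1,-1,-1]); return -R.T@T[:3,3], d/np.linalg.norm(d)
def plane(n,u,v,z):
    o,d=ray(n,u,v); return o+d*(z-o[2])/d[2]
def two(a,b):
    (o1,d1),(o2,d2)=ray('top',*a),ray('scene',*b)
    t=np.linalg.lstsq(np.c_[d1,-d2],o2-o1,rcond=None)[0]
    p,q=o1+t[0]*d1,o2+t[1]*d2; return (p+q)/2,np.linalg.norm(p-q)
E
python3 - <<'E'
from h import *
def cent(img,box,m):
    x0,y0,x1,y1=box; s=m[y0:y1,x0:x1].astype(np.uint8)
    n,l,st,c=cv2.connectedComponentsWithStats(s); k=1+np.argmax(st[1:,4])
    cs=max(cv2.findContours((l==k).astype(np.uint8),0,1)[0],key=cv2.contourArea)
    r=cv2.minAreaRect(cs)
    return c[k]+[x0,y0],st[k,4],np.array(r[0])+[x0,y0],r[1:],cv2.boxPoints(r)+[x0,y0]
P={}
for n,b,tb in (('top',(186,170,212,192),(155,120,235,212)),('scene',(308,244,336,266),(270,235,360,330))):
    im=cv2.imread(f'pics/{n}0.png');
    dark=im.max(2)<60
    P[n]=cent(im,b,dark); print(n,'pad',P[n])
    hsv=cv2.cvtColor(im,cv2.COLOR_BGR2HSV)
    ms={'red':((hsv[...,0]<6)|(hsv[...,0]>174))&(hsv[...,1]>150)&(hsv[...,2]>60),'or':(hsv[...,0]>=8)&(hsv[...,0]<16)&(hsv[...,1]>200)&(hsv[...,2]>170)}
    for k,m in ms.items(): print(n,k,cent(im,tb,m)[:4])
    x0,y0,x1,y1=tb
    P[n+'c']=cv2.resize(im[y0:y1,x0:x1],(400,460),interpolation=cv2.INTER_NEAREST)
cv2.imwrite('pics/crop.png',np.hstack([P['topc'],P['scenec']]))
print(two(P['top'][0],P['scene'][0]),plane('top',*P['top'][0],.071),plane('scene',*P['scene'][0],.071))
c=np.array([plane('top',*q,.071) for q in P['top'][4]]);print(c, np.linalg.norm(np.diff(c,axis=0),axis=1))
E
```

```text
top pad (array([197.67647059, 180.92352941]), np.int32(170), array([197.66438293, 180.9383564 ]), ((10.88482666015625, 15.566473007202148), 69.44395446777344), array([[188.46575236, 178.57534218],
       [203.04109573, 173.1095891 ],
       [206.86301422, 183.30137062],
       [192.28767014, 188.76712418]]))
top red (array([196.68, 137.36]), np.int32(25), array([196.5, 137. ]), ((6.0, 5.0), 90.0))Traceback (most recent call last):
  File "<stdin>", line 15, in <module>
  File "<stdin>", line 4, in cent
    return _wrapfunc(a, 'argmax', axis=axis, out=out, **kwds)
    return bound(*args, **kwds)
ValueError: attempt to get argmax of an empty sequence
```

```bash
python3 - <<'E'
from h import *
from rig import bot
P={}
for n,b,tb in (('top',(186,170,212,192),(155,120,235,212)),('scene',(308,244,336,266),(270,235,350,327))):
    im=cv2.imread(f'pics/{n}0.png'); x0,y0,x1,y1=b
    s=(im.max(2)<60)[y0:y1,x0:x1].astype(np.uint8)
    N,l,st,c=cv2.connectedComponentsWithStats(s); k=1+np.argmax(st[1:,4])
    P[n]=c[k]+[x0,y0]; print(n,P[n],st[k])
    if n=='top': q=cv2.boxPoints(cv2.minAreaRect(np.argwhere(l==k)[:,::-1].astype(np.float32)))+[x0,y0]
    x0,y0,x1,y1=tb; P[n+'c']=cv2.resize(im[y0:y1,x0:x1],(400,460),interpolation=0)
cv2.imwrite('pics/crop.png',np.hstack([P['topc'],P['scenec']]))
print(two(P['top'],P['scene']),plane('top',*P['top'],.071),plane('scene',*P['scene'],.071))
c=np.array([plane('top',*p,.071) for p in q]);e=np.diff(c,axis=0)
print(np.linalg.norm(e,axis=1), np.degrees(np.arctan2(e[:,1],e[:,0])))
red=plane('top',196.68,137.36,.084); print('red',red)
p=(plane('top',*P['top'],.071)+plane('scene',*P['scene'],.071))/2
s=bot.read_state();R=np.array(s['tcp_rot']);print('target',p,'tool shift mm',R.T@(p-s['position'])*1e3,'tool y az',np.degrees(np.arctan2(R[1,1],R[0,1])))
E
```

```text
top [197.67647059 180.92352941] [  3   4  18  15 170]
scene [321.56547619 254.99404762] [  4   6  20  12 168]
(array([0.59005684, 0.19258113, 0.07169959]), np.float64(0.00012002754118561127)) [0.59017591 0.19275862 0.071     ] [0.58938246 0.19213601 0.071     ]
[0.03610858 0.02612042 0.0359802 ] [ -68.83461771 -158.46434768  111.10093402]
red [0.69143835 0.19585774 0.084     ]
target [0.58977919 0.19244731 0.071     ] tool shift mm [-529.3494376  -300.21449135  151.04941166] tool y az 76.6044921407435
```

View pics/crop.png

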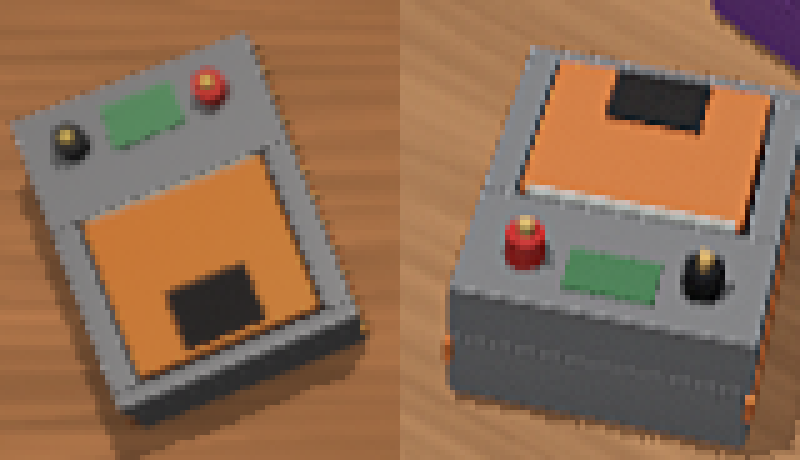

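The crop confirms it: a grey case with an orange hatch and stripes, and the pad at the front edge (about (215,305) in the crop). Both views agree on the pad within 1 mm, at height 71.7 mm (expected 71). The seen pad size is about 36 x 26 mm, close to the given 40 x 30 mm. I'll fly over it with the fingers shut.

```bash
python3 -m jog '[[[-529,-300,40],[0,0,-34],1],[[-529,-300,40],[0,0,-34],1],[[-529,-300,40],[0,0,-34],1],[[-529,-300,40],[0,0,-34],1],[[-529,-300,40],[0,0,-34],1],[[-529,-300,40],[0,0,-34],1],[[-529,-300,40],[0,0,-34],1],[[-529,-300,40],[0,0,-34],1],[[-529,-300,40],[0,0,-34],1],[[-529,-300,40],[0,0,-34],1],[[-529,-300,40],[0,0,-34],1],[[-529,-300,40],[0,0,-34],1]]'
python3 - <<'E'
from rig import bot
import numpy as np
p=np.array([.5898,.1924,.071])
s=bot.read_state();R=np.array(s['tcp_rot']);print('shift',R.T@(p-s['position'])*1e3,'tool y az',np.degrees(np.arctan2(R[1,1],R[0,1])),R[:,2],s['joint_positions'],s['qvel'])
E
```

```text
time_s: 1.1
position: [0.5013, 0.2753, 0.1901]
tcp_rot: [[-0.936, -0.352, -0.001], [-0.352, 0.936, -0.0], [0.001, 0.0, -1.0]]
force: [0.3, -0.2, 0.2]
opening: 0.172
shift [ -53.7617445  -108.69729014  119.07552778] tool y az 110.59079971650466 [-8.52247312e-04 -1.30043839e-04 -9.99999628e-01] [ 1.75738216e+01  2.84497201e+01  9.17384082e+01  8.83467616e-03
  5.98606728e+01 -9.30214216e+01] [-45.44442657  12.80719918 -18.93593926   0.34632101   5.34955677
 -45.03370169]
```

```bash
python3 -m jog '[[[-20,-40,10],[0,0,0],1],[[-40,-75,20],[0,0,0],1],[[-48,-95,60],[0,0,0],1],[[-48,-95,85],[0,0,0],1],[[-48,-95,85],[0,0,0],1],[[-48,-95,85],[0,0,0],1],[[-48,-95,85],[0,0,0],1]]'
python3 - <<'E'
from h import *
from rig import bot
p=np.array([.5898,.1924,.071])
s=bot.read_state();R=np.array(s['tcp_rot']);print('shift',R.T@(p-s['position'])*1e3,R[:,2],s['force'],s['opening'])
a=[vision.capture(n)[:,:,::-1] for n in('top','scene')]
cv2.imwrite('pics/near.png',np.hstack([cv2.resize(a[0][110:225,145:245],(400,460),interpolation=0),cv2.resize(a[1][215:330,270:370],(400,460),interpolation=0)]))
E
```

```text
time_s: 1.68
position: [0.5786, 0.2057, 0.1064]
tcp_rot: [[-0.936, -0.353, 0.0], [-0.353, 0.936, 0.0], [-0.0, 0.0, -1.0]]
force: [0.1, -0.3, -0.6]
opening: 0.004
shift [ -5.7590166  -16.41886027  35.43680524] [ 2.85562273e-04  2.61529510e-04 -9.99999925e-01] [ 0.0896576  -0.27141682 -0.56264866] 0.0037538747123363504
```

View pics/near.png

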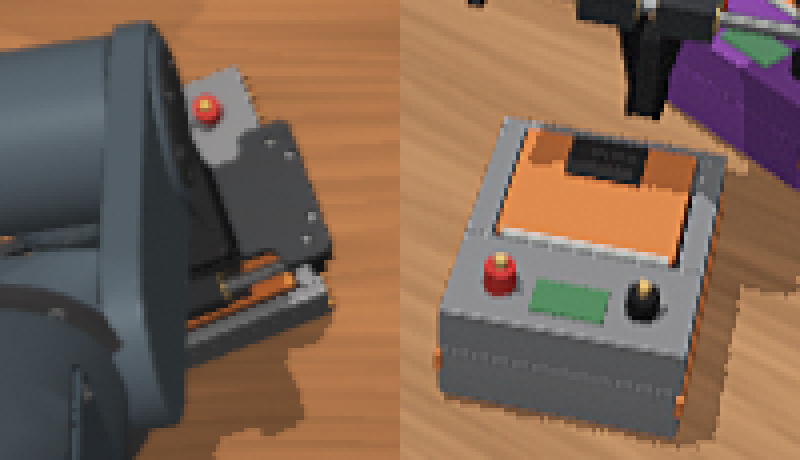

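The shut fingers end at about (645,115) in the crop, above the pad at (608,158) and still 16 mm to one side, which agrees with the computed shift. I'll centre them and come down to 8 mm above the pad.

```bash
python3 -m jog '[[[-6,-16,0],[0,0,0],1],[[-6,-16,15],[0,0,0],1],[[-6,-16,27],[0,0,0],1],[[-6,-16,27],[0,0,0],1],[[-6,-16,27],[0,0,0],1],[[-6,-16,27],[0,0,0],1]]'
python3 - <<'E'
from h import *
from rig import bot
p=np.array([.5898,.1924,.071])
s=bot.read_state();R=np.array(s['tcp_rot']);print('shift',R.T@(p-s['position'])*1e3,R[:,2],s['force'],s['opening'])
a=vision.capture('scene')[:,:,::-1]
cv2.imwrite('pics/near2.png',cv2.resize(a[230:280,290:350],(600,500),interpolation=0))
E
```

```text
time_s: 2.28
position: [0.5901, 0.1923, 0.079]
tcp_rot: [[-0.936, -0.352, 0.0], [-0.352, 0.936, 0.0], [-0.0, -0.0, -1.0]]
force: [0.6, 0.2, -0.0]
opening: 0.006
shift [0.24080603 0.23170588 7.96441322] [ 2.45966739e-04  1.17097104e-05 -9.99999970e-01] [ 0.59913516  0.18365301 -0.01687487] 0.00615411696210614
```

View pics/near2.png

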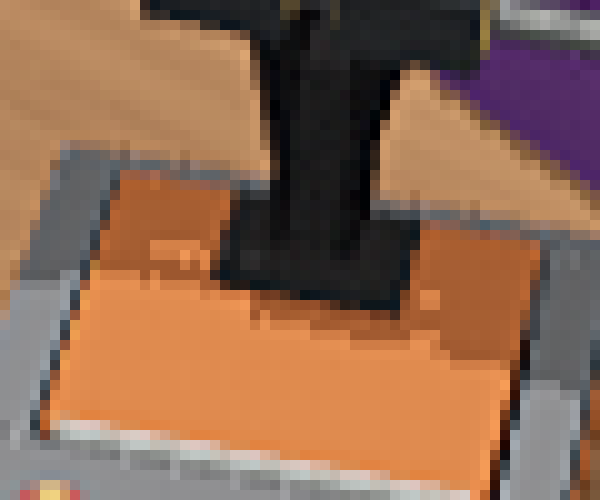

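The finger sits centred over the pad, at about (325,250) in the crop. I'll press in small steps.

```bash
python3 -m jog '[[[0,0,4],[0,0,0],1],[[0,0,6],[0,0,0],1],[[0,0,8],[0,0,0],1],[[0,0,9],[0,0,0],1],[[0,0,9],[0,0,0],1],[[0,0,9],[0,0,0],1]]'
```

```text
time_s: 2.83
position: [0.5899, 0.1922, 0.0696]
tcp_rot: [[-0.936, -0.352, -0.0], [-0.352, 0.936, -0.0], [0.0, 0.0, -1.0]]
force: [-0.6, 0.9, 1.7]
opening: 0.004
```

```bash
python3 -m jog '[[[0,0,1],[0,0,0],1],[[0,0,2],[0,0,0],1],[[0,0,2.6],[0,0,0],1],[[0,0,2.6],[0,0,0],1],[[0,0,2.6],[0,0,0],1]]'
```

```text
time_s: 3.25
position: [0.5897, 0.1921, 0.0681]
tcp_rot: [[-0.936, -0.352, -0.001], [-0.352, 0.936, -0.0], [0.001, -0.0, -1.0]]
force: [-3.8, -1.9, 10.5]
opening: 0.007
```

```bash
python3 -m jog '[[[0,0,0.6],[0,0,0],1],[[0,0,1.2],[0,0,0],1],[[0,0,1.2],[0,0,0],1]]'
```

```text
time_s: 3.5
position: [0.5896, 0.192, 0.0674]
tcp_rot: [[-0.936, -0.352, -0.0], [-0.352, 0.936, -0.0], [0.001, -0.0, -1.0]]
force: [-4.6, -1.6, 13.0]
opening: 0.002
```

```bash
python3 -m jog '[[[0,0,0.8],[0,0,0],1],[[0,0,1.5],[0,0,0],1],[[0,0,1.5],[0,0,0],1],[[0,0,1.5],[0,0,0],1]]'
```

```text
time_s: 3.83
position: [0.5895, 0.192, 0.0665]
tcp_rot: [[-0.936, -0.352, -0.0], [-0.352, 0.936, -0.0], [0.001, -0.0, -1.0]]
force: [-5.2, -1.7, 15.6]
opening: 0.006
```

At the nominal stop height with 15.6 N, above the 10 N stop force. Now I'll back off straight up.

```bash
python3 -m jog '[[[0,0,-5],[0,0,0],1],[[0,0,-20],[0,0,0],1],[[0,0,-50],[0,0,0],1],[[0,0,-85],[0,0,0],1],[[0,0,-120],[0,0,0],1],[[0,0,-150],[0,0,0],1],[[0,0,-150],[0,0,0],1],[[0,0,-150],[0,0,0],1]]'
python3 - <<'E'
from h import *
a=vision.capture('scene')[:,:,::-1]
cv2.imwrite('pics/open.png',cv2.resize(a[160:340,180:450],(780,520)))
E
```

```text
time_s: 4.5
position: [0.5917, 0.1924, 0.2164]
tcp_rot: [[-0.936, -0.352, 0.006], [-0.352, 0.936, 0.001], [-0.006, -0.001, -1.0]]
force: [-0.8, -0.7, -0.7]
opening: 0.005
```

View pics/open.png

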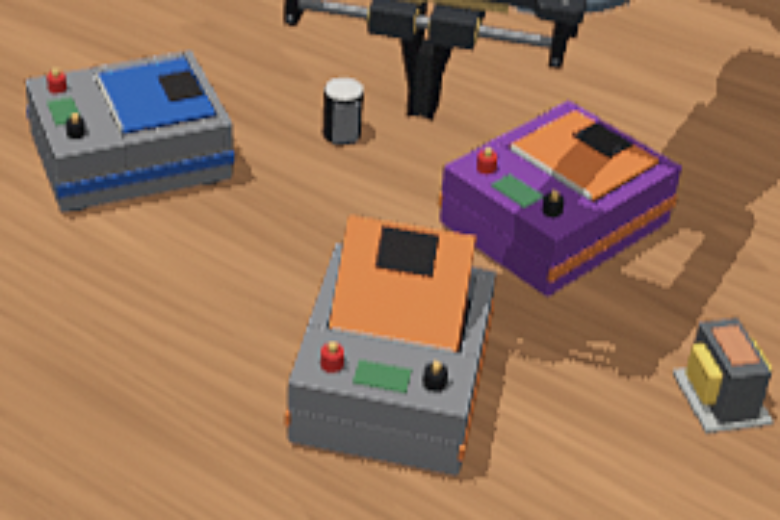

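The hatch stands open: its orange face rises to (410,225) in the crop, with the pad at (408,250). The finger is well clear, and the blue and purple boxes look undisturbed. I'll hold for three seconds and check the angle and the box.

```bash
for i in 1 2 3; do python3 -m jog '[[[0,0,0],[0,0,0],1],[[0,0,0],[0,0,0],1],[[0,0,0],[0,0,0],1],[[0,0,0],[0,0,0],1],[[0,0,0],[0,0,0],1],[[0,0,0],[0,0,0],1],[[0,0,0],[0,0,0],1],[[0,0,0],[0,0,0],1],[[0,0,0],[0,0,0],1],[[0,0,0],[0,0,0],1],[[0,0,0],[0,0,0],1],[[0,0,0],[0,0,0],1]]' | egrep 'time|force'; done
python3 - <<'E'
from h import *
a0=cv2.imread('pics/scene0.png'); a=vision.capture('scene')[:,:,::-1]
def dk(im,x0,y0,x1,y1):
    N,l,st,c=cv2.connectedComponentsWithStats((im.max(2)<60)[y0:y1,x0:x1].astype(np.uint8)); k=1+np.argmax(st[1:,4]); return c[k]+[x0,y0],st[k,4]
c,ar=dk(a,308,236,336,258); print('pad px',c,ar)
# angle: pad on the vertical plane through the box axis
p=np.array([.5898,.1924,.071]); bx=np.array([np.cos(np.radians(20.8)),np.sin(np.radians(20.8)),0]); n=np.array([-bx[1],bx[0],0])
o,d=ray('scene',*c); 
h=p+.062*bx-[0,0,.005]; i=vision.camera_info('scene');T=i['camera_from_world'];K=i['intrinsics']
for q in np.arange(0,1.0,.1):
    w=h+(-bx*np.cos(q)+[0,0,np.sin(q)])*.062+(bx*np.sin(q)+[0,0,np.cos(q)])*.005
    v=K@((T[:3,:3]@w+T[:3,3])*[1,-1,-1]); print(round(q,1),(v[:2]/v[2]).round(1))
def red(im):
    h=cv2.cvtColor(im,cv2.COLOR_BGR2HSV)[270:300,280:305]; m=((h[...,0]<6)|(h[...,0]>174))&(h[...,1]>150); return np.argwhere(m).mean(0)
print('red terminal px',red(a0),red(a))
E
```

```text
time_s: 5.55
force: [0.3, 0.4, 0.0]
time_s: 6.55
force: [0.0, 0.2, -0.2]
time_s: 7.55
force: [-0.2, 0.1, 0.5]
pad px [320.64478764 246.68725869] 259
0.0 [321.6 255.2]
0.1 [321.7 253.1]
0.2 [321.7 251.3]
0.3 [321.7 249.8]
0.4 [321.7 248.5]
0.5 [321.5 247.4]
0.6 [321.3 246.6]
0.7 [321.  246.1]
0.8 [320.7 246. ]
0.9 [320.3 246.1]
red terminal px [14.16363636 14.43636364] [14.16363636 14.43636364]
```

```bash
python3 -c "
from rig import bot; print(bot.hand_in())"
```

```text
the job is handed in; nothing more can be done
None
```

I pressed the pad on the orange test box once with the fingers shut, straight down to the stop. The wrist read 15.6 N at 66.5 mm, the nominal stop height. I then backed off 150 mm straight up and the hatch popped open. I held still for 3 s with the finger clear before handing in at about 7.6 s.

**Last checks:**
- **Hatch angle:** the pad sits where a hatch open by about 0.8 rad would put it. Its pixel row (246.7) fits 0.6 and its column (320.6) fits 0.8. This view separates angles poorly there, but the pad's seen area grew from 168 to 259 px, which supports it standing well open.
- **Orange box:** the red terminal is on exactly the same pixel as at the start, so the box did not shift visibly.
- **Other things:** the blue hatch was shut, and the blue box, purple look-alike, capacitor and transformer looked undisturbed in the picture after release. The meter was outside that crop and I did not check it again. The arm came nowhere near it.
- **Force:** wrist readings after release stayed within noise, at most 0.5 N per axis while holding.

One small disagreement: the force kept rising gently with depth, from 10.5 to 15.6 N over the last 1.6 mm, instead of reaching a hard stop. I pressed on to the nominal stop height to be sure.

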